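# Stack the test-tile trays on the sprung stacking stand

## Robot

A 6-joint arm with a two-finger parallel gripper is mounted at the origin on the work surface. World frame = base frame: x ahead of the robot, y to its left, z up, the work surface at z = 0. Lengths are in m, angles in rad, forces in N, time in s.
With the tool pointing down it reaches from about 0.375 to 0.9 m from the base axis. Payload 3.1 kg.
Tool frame: the origin (TCP) lies at the very end of the fingers, on their centre line; the grasp point (between the pads) lies 19 mm behind it (tcp_to_grasp is the distance from the TCP to the grasp point, in m); z points along the fingers, y is the direction in which the jaws open and shut (so a half turn about z gives the same grasp; the last joint's range is limited). The gripper opens to 85 mm and grips with 20 to 120 N. Pads are 22 mm wide; open, the fingers measure 114 mm over their backs; the gripper's body (76 mm by 85 mm) begins 54 mm behind the grasp point. The pads swing forward as they close: fully open they stand 13 mm farther back than shut.
Start: joints at [-1.313, 0.527, 1.433, -0, 1.181, -0.178], TCP at [0.264, -0.567, 0.231] pointing down, gripper open.
Joint ranges: [-3.08, 3.08], [-0.75, 2.2], [0.22, 2.44], [-1.43, 4.57], [0, 2.65], [-2.85, 2.85]. Speed limits (rad/s): [2.79, 2.79, 3.14, 3.14, 3.14, 3.14].

## Interface

Orientations are given as a unit quaternion [x, y, z, w].
In Python, from station import sense, snapshot, camera_info, sign_off, tcp_to_grasp gives the robot as it stands.
- The arm moves only by the shell command python3 -m inch 'ROWS' [FORCE]. ROWS is JSON, a list of rows, each a list of 3 entries, a list of its own where there are three numbers: the closure, from -1 (fully open) to 1 (shut), so that 0 is half open, then the shift along the tool's x, y, z normalised to -1 to 1, where 1 is 10 cm, then the turn, a rotation vector about the tool's x, y, z normalised to -1 to 1, where 1 is 360 degrees. In form: [[jaw, [dx, dy, dz], [ax, ay, az]], ...]. A call has 1 to 20 rows; each row is the pose to reach, as a shift and turn from the pose commanded when the call began, along the tool's axes at that moment, turning the shorter way round; what a row does not reach only later rows make up. A row lasts 1/10 s, in which the tool goes at most 50 mm and 8.59 degrees, less where a joint would pass 70% of its speed; a pose out of reach is approached as far as the arm can. A call with a number of a shift or a turn outside -1 to 1 is refused whole. A call with a gripper value outside its range is refused whole. The fingers move at their own pace and stop on an object; FORCE is the grip in N (left out, the last holds). Time passes only in rows, so rows that repeat a pose let the fingers close. It gives the time, the measured TCP pose, the force and the opening at its end, in the units of the state.
- sense(): the state, without advancing time (a new reading comes with each control period).
- snapshot(name): name is "scene" or "top" or "wrist"; returns (picture, depth): 400x640x3 uint8, blue, green, red; 400x640 float32, m along the optical axis (not along the pixel's ray), 0 where there is no reading.
- camera_info(name): a dict with "K" (3x3 intrinsics, pixels), "origin" and "orientation" of the camera in the world. Camera axes: x right, y down, z forward; pixel columns grow to the right and rows downward; lengths in m; the calibration is good to about 2 mm. A picture is of the moment at which its call begins: read the wrist's pose just before it. camera_info takes no time and is no camera call; for the wrist camera it gives the pose at the moment of the call.
- sign_off(): hands the job in, once; it reports no verdict.
The state is a dict: "t": time; "q": joint angles; "qd": joint speeds; "tau": joint torques, N m; "tcp_pos": TCP position; "tool_rot": TCP orientation; "force": force on the tool from outside, world axes, zero at the start; "ft_torque": the same for the moment, N m; "finger_gap": opening from 0.0 (shut) to 1.0 (fully open).
Only numpy, scipy, OpenCV 4.12 (cv2) and the standard library are available. Lean on these libraries where they do the work, as an engineer would, in place of code of your own. Each camera call takes 0.05 s, during which the arm holds its last target.

## Task

Stack the two glaze test-tile trays on the stand: first the green one, pushing the red spring stop back with its square end and feeling for the grey nest, which is clamped a little to one side or the other, until the tray is fully home on it; then the orange one fully home on the green one, cut corners over cut corners. Set the trays down rather than dropping them, and leave the blue tray, the jug and the two jars alone.

Things in the scene. Friction and masses are not known exactly. Their poses are not given: they have to be found in the camera images.
- green_mid (a point): Green glaze test-tile tray: rigid stackable plastic plate 160 x 62 x 47 mm, 0.24 to 0.42 kg, five coloured tiles in its deck, flat on the table, deck up. Upright sides 62 mm apart from 0 to 36 mm height. Both corners of the -x end are cut at 45 degrees by 16 mm; the +x end is square. The point is the tray's centre, 23.5 mm above its underside; x along its length, z up
- orange_mid (a point): Orange glaze test-tile tray of the very same shape, size and mass as the green one, with the same centre point and axes
- seat (a point): Fixed stand: wooden foot 300 x 96 x 18 mm (120 mm behind to 180 mm ahead of this point), on it a grey nest like a tray's top: ledge 30 mm above the table, 11 mm high deck 148 x 50 mm, corners cut at -x. The point: foot's middle line, ledge height; x from cut corners to red stop, z up. The nest is clamped in line, up to 6 mm off along y: amount not reported. Home, a tray's underside is on the ledge
- stop_face (a point): Centre of the face of the red spring stop: block 40 mm wide, 12 to 32 mm above the ledge, flat-topped: pressed from above it does not yield. At rest its face is 70 mm from the nest's middle, 10 mm inside a seated tray's space. Slides only to the stand's +x: 3 N to start, 5 N at 10 mm; then keeps pressing on the tray's end. Behind it a steel bracket 60 mm wide, 65 mm above the table
- stop (a joint): how far the stop is pushed back, m: 0 at rest, about 0.010 with a tray seated, 0.022 at most
- green: the green tray's body, origin at the centre of its underside. Underneath it is hollow: skirt walls 4 mm thick, 16 mm deep inside. On top a raised deck 11 mm high, 148 x 50 mm, set in 6 mm all round, leaves a ledge at 36 mm. Deck and cavity have the same cut corners, so trays nest one way round only
- orange: the orange tray's body, origin at the centre of its underside; made like the green one. Nested, its skirt stands on the ledge of the green tray, undersides 36 mm apart, round its deck with 2 mm play on each side (the same play on the stand's nest)
- blue: bystander, loose: blue tray of the same shape beyond the others; origin at the centre of its underside
- jug: bystander, loose: white plastic mug-shaped jug, 124 mm wide, 150 mm high; origin under its centre
- jar_a: bystander, loose: blue glaze jar with black lid, 72 mm wide, 110 mm high; origin under its centre
- jar_b: bystander, loose: brown glaze jar with white lid, 72 mm wide, 110 mm high; origin under its centre
There are look-alikes about, which are no part of the job. Several things have the shape of the orange; the one meant has the colours described above.

How it is judged:
On the way, in this order (a step that is already met when the one before it is completed fails the run):
1. the green tray is fully home on the stand (x of green_mid in the frame of seat between -0.005 and 0.005 m and y of green_mid in the frame of seat between -0.01 and 0.01 m and z of green_mid in the frame of seat between 0.0205 and 0.0265 m and angle between the x axis of green_mid and the x axis of seat, either way round below 0.06 rad and angle between green_mid's own z axis and vertical below 0.04 rad), for 0.3 s.
2. the orange tray is fully home on the green one (x of orange_mid in the frame of green_mid between -0.005 and 0.005 m and y of orange_mid in the frame of green_mid between -0.005 and 0.005 m and z of orange_mid in the frame of green_mid between 0.033 and 0.039 m and angle between the x axis of orange_mid and the x axis of green_mid, either way round below 0.06 rad and angle between orange_mid's own z axis and vertical below 0.04 rad), for 0.3 s.
At the end, for the whole second after the job is handed in: Green tray home on the nest (within 5 mm along, 10 mm across of the foot's middle, 3 mm in height), orange tray home on the green one (5 mm along and across, 3 mm in height), both level within 0.04 rad, in line within 0.06 rad, released and still (all of step 1 and all of step 2 and linear speed of each of green, orange below 0.02 m/s and contact force between the fingers and green below 0.1 N and contact force between the fingers and orange below 0.1 N); the robot touches nothing.
It fails at once if a bystander is moved by more than 25 mm (distance of any of blue, jug, jar_a, jar_b from where it was at the start of the episode above 0.025 m).
It fails at once if a tray is dropped (falls free of the fingers, faster than 0.5 m/s) ((contact force between the fingers and green below 0.05 N and linear speed of green above 0.5 m/s) or (contact force between the fingers and orange below 0.05 N and linear speed of orange above 0.5 m/s)).
It also fails if it takes over 72 s, if anything falls off the work surface, if the arm or the gripper's body presses on something with over 40 N, if the wrist force passes 120 N, or if a joint passes its speed limit or range.

## Working session

There is one attempt and no reset: what is moved stays moved. The work goes in short steps, Python scripts to look and compute and a shell command to move; the robot and the scene stay as the last step left them, time stands still between calls to the robot, and variables do not carry over. Pictures are saved under pics/ and viewed, and the job is handed in when it is done.

```bash
ls; mkdir -p pics
python3 - <<'E'
from station import *
import cv2,numpy as np
print(sense(), tcp_to_grasp)
for n in ("scene","top"):
    p,d=snapshot(n); cv2.imwrite(f"pics/{n}0.png",p); np.save(f"pics/{n}0.npy",d)
    print(n,camera_info(n))
E
```

```text
pics
{'t': 0.0, 'q': array([-1.31348740e+00,  5.28477706e-01,  1.43390743e+00, -9.34018770e-06,
        1.18136171e+00, -1.78494264e-01]), 'qd': array([ 0.00079194, -0.00014037,  0.00080068,  0.00045978, -0.00088819,
       -0.0014126 ]), 'tau': array([ 1.85778840e-04, -4.42346764e+01, -1.78025526e+01, -5.54591099e-05,
        8.43731541e-03, -2.56036472e-06]), 'tcp_pos': array([ 0.26368099, -0.56587273,  0.23032488]), 'tool_rot': array([ 9.76352283e-01,  2.16182928e-01, -4.67496700e-05, -1.07609026e-03]), 'force': array([ 0.22416462, -0.90066948,  0.27331076]), 'ft_torque': array([ 0.02325534, -0.02036376,  0.00474126]), 'finger_gap': 0.997884900728403} 0.0187
scene {'K': array([[410.59984125,   0.        , 313.82553312],
       [  0.        , 410.59984125, 208.14801389],
       [  0.        ,   0.        ,   1.        ]]), 'origin': array([1.41275604, 0.4427017 , 0.68293531]), 'orientation': array([ 0.44686991,  0.74432903, -0.42161987, -0.26175994])}
top {'K': array([[511.41654319,   0.        , 319.68734066],
       [  0.        , 511.41654319, 195.81517947],
       [  0.        ,   0.        ,   1.        ]]), 'origin': array([ 0.21455302, -0.02846759,  1.71144318]), 'orientation': array([ 0.70901148, -0.69975075,  0.05820617, -0.06529665])}
```

View pics/scene0.png

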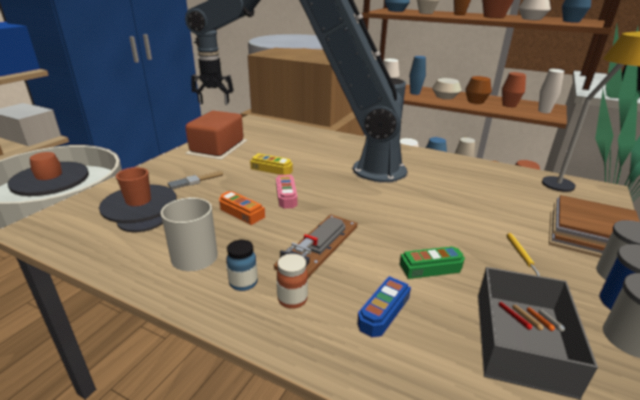

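View pics/top0.png

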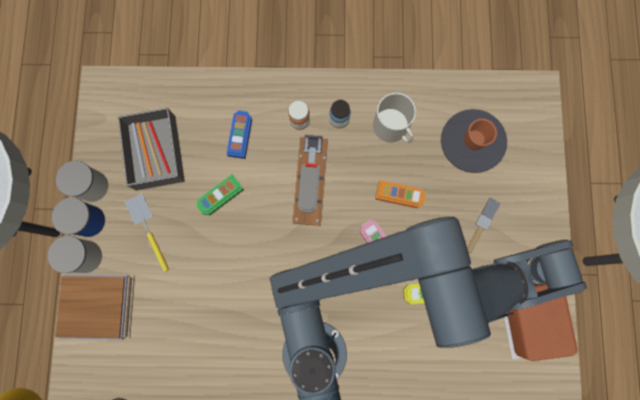

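The top view has green at about (220,195), orange at (400,194), the stand at (311,180) with its stop toward the top (+x), the jars at (299,115) and (340,113), and the jug at (394,117). I'll enlarge these next.

```bash
cat > h.py <<'E'
import numpy as np,cv2
from scipy.spatial.transform import Rotation as R
from station import *
def ray(ci,u,v):
    K=ci["K"]; r=np.linalg.inv(K)@np.array([u,v,1.]); return R.from_quat(ci["orientation"]).apply(r)
def atz(ci,u,v,z):
    o=np.array(ci["origin"]); r=ray(ci,u,v); return o+r*(z-o[2])/r[2]
def atd(ci,u,v,d): return np.array(ci["origin"])+ray(ci,u,v)*d
def proj(ci,P):
    p=R.from_quat(ci["orientation"]).inv().apply(np.array(P)-ci["origin"]); q=ci["K"]@p; return q[:2]/q[2]
def crop(p,x0,y0,x1,y1,s,fn):
    cv2.imwrite(fn,cv2.resize(p[y0:y1,x0:x1],None,fx=s,fy=s,interpolation=cv2.INTER_CUBIC))
E
python3 - <<'E'
from h import *
p=cv2.imread("pics/top0.png")
crop(p,190,165,250,225,10,"pics/t_g.png")
crop(p,370,165,430,225,10,"pics/t_o.png")
crop(p,280,130,340,230,6,"pics/t_s.png")
E
```

```text
(no output)
```

View pics/t_g.png

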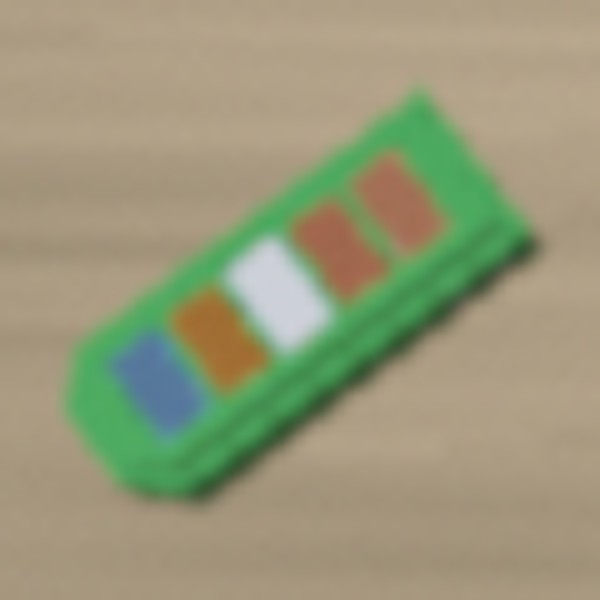

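View pics/t_o.png

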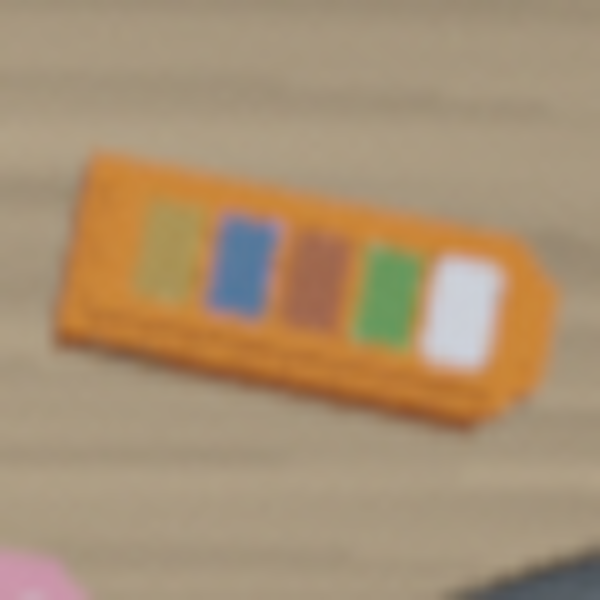

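View pics/t_s.png

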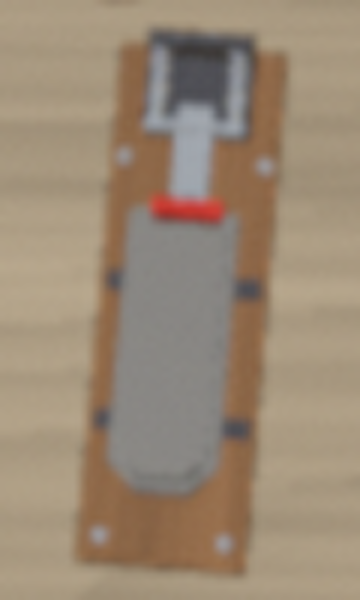

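Run:
```python
from h import *
ci=camera_info("top")
def c(pts,ox,oy,s,z): return np.array([atz(ci,ox+(a+.5)/s-.5,oy+(b+.5)/s-.5,z)[:2] for a,b in pts])
F=c([(120,45),(288,52),(245,573),(77,562)],280,130,6,.018)
print(F.round(4)); f=(F[0]+F[1])/2; b=(F[2]+F[3])/2; d=f-b; print(np.linalg.norm(d),np.linalg.norm(F[0]-F[1])); d/=np.linalg.norm(d); print("yaw",np.degrees(np.arctan2(d[1],d[0])),"seat",(f-d*.18+b+d*.12)/2)
# deck tiles ends as centre: first/last tile centres at z .047
for n,a,e,o in (("g",(158,383),(400,203),(190,165)),("o",(463,313),(168,250),(370,165))):
    P=c([a,e],*o,10,.047); d=P[1]-P[0]; print(n,P.mean(0),np.degrees(np.arctan2(d[1],d[0])),np.linalg.norm(d))
print(c([(420,85),(535,240)],190,165,10,.03), c([(95,150),(60,335)],370,165,10,.03))
for n,u,v in (("jarB",299,108),("jarA",340,107)): print(n,atz(ci,u,v,.11))
print("jug",atz(ci,394,110,.15)); print("blue",atz(ci,239,134,.045))
print("stopface",c([(187,215)],280,130,6,.06))
```

```text
[[ 0.7176  0.0626]
 [ 0.7145 -0.0336]
 [ 0.4147 -0.0131]
 [ 0.4197  0.0803]]
0.299431004931922 0.09622200275365668
yaw -3.6572519153600296 seat [0.53669146 0.02593358]
g [0.51104681 0.32906579] -51.48974727605647 0.09887447257160564
o [ 0.52232162 -0.27841595] 78.3716910016888 0.09906744962402668
[[0.58577873 0.28869632]
 [0.53308706 0.24775313]] [[ 0.56939434 -0.20779788]
 [ 0.5062729  -0.19575056]]
jarB [0.78910987 0.06157987 0.11      ]
jarA [ 0.79398917 -0.07285837  0.11      ]
jug [ 0.7713345  -0.24407386  0.15      ]
blue [0.71805592 0.26655124 0.045     ]
stopface [[0.60818382 0.02125084]]
```

```bash
cat >> h.py <<'E'
def yawof(s): 
    x=R.from_quat(s["tool_rot"]).apply([1,0,0]); return np.degrees(np.arctan2(x[1],x[0]))
def plan(x,y,z,yaw,base=None):
    """print calls of <=10cm per axis (tool frame), turn split evenly"""
    s=sense(); p=np.array(s["tcp_pos"]) if base is None else np.array(base[:3]); y0=yawof(s) if base is None else base[3]
    D=np.array([x,y,z])-p; dy=(yaw-y0+180)%360-180; n=1
    while True:
        ok=[];
        for i in range(n):
            r=R.from_euler("z",y0+dy*i/n,degrees=True)*R.from_euler("x",180,degrees=True)
            ok.append(r.inv().apply(D/n)*10)
        if np.abs(ok).max()<=1: break
        n+=1
    for o in ok: print("shift",o.round(3),"turn z",round(-dy/n/360,4),"rows>=",max(np.linalg.norm(o)*2,abs(dy/n)/8.59).round(1))
def st():
    s=sense(); print("t",round(s["t"],2),"tcp",s["tcp_pos"].round(4),"yaw",round(yawof(s),2),"tilt",R.from_quat(s["tool_rot"]).apply([0,0,1]).round(4),"F",s["force"].round(2),"T",s["ft_torque"].round(2),"gap",round(s["finger_gap"],3))
E
python3 - <<'E'
from h import *
st(); ci=camera_info("wrist"); s=sense()
r=R.from_quat(s["tool_rot"])
print(ci, r.inv().apply(ci["origin"]-s["tcp_pos"]), (r.inv()*R.from_quat(ci["orientation"])).as_matrix().round(3))
plan(.43,-.36,.25,60); print(); plan(.44,-.27,.25,78.4,(.43,-.36,.25,60));
E
```

```text
t 0.1 tcp [ 0.2637 -0.5659  0.2304] yaw 24.97 tilt [-5.0e-04  1.9e-03 -1.0e+00] F [ 0.88 -0.65 -0.19] T [ 0.02  0.02 -0.02] gap 0.998
{'K': array([[288.8060626 ,   0.        , 324.53724714],
       [  0.        , 288.8060626 , 197.59832549],
       [  0.        ,   0.        ,   1.        ]]), 'origin': array([ 0.32443575, -0.53899377,  0.37428113]), 'orientation': array([ 0.83608664, -0.53222338, -0.07285498,  0.11130842])} [ 0.06647533  0.00095398 -0.14384259] [[ 0.001 -0.965 -0.264]
 [ 1.     0.001 -0.001]
 [ 0.001 -0.264  0.965]]
shift [ 0.792 -0.388 -0.065] turn z -0.0324 rows>= 1.8
shift [ 0.854 -0.22  -0.065] turn z -0.0324 rows>= 1.8
shift [ 0.881 -0.042 -0.065] turn z -0.0324 rows>= 1.8
Traceback (most recent call last):
  File "h.py", line 26, in plan
    for o in ok: print("shift",o.round(3),"turn z",round(-dy/n/360,4),"rows>=",max(np.linalg.norm(o)*2,abs(dy/n)/8.59).round(1))
                                                                               ^^^^^^^^^^^^^^^^^^^^^^^^^^^^^^^^^^^^^^^^^^^^^
AttributeError: 'float' object has no attribute 'round'
```

```bash
sed -i 's/\.round(1))$/)/' h.py
python3 -m inch '[[-1,[0.4,-0.19,-0.03],[0,0,-0.016]],[-1,[0.79,-0.39,-0.07],[0,0,-0.032]],[-1,[0.79,-0.39,-0.07],[0,0,-0.032]]]'
python3 -m inch '[[-1,[0.43,-0.11,-0.03],[0,0,-0.016]],[-1,[0.85,-0.22,-0.07],[0,0,-0.032]],[-1,[0.85,-0.22,-0.07],[0,0,-0.032]]]'
python3 -m inch '[[-1,[0.44,-0.02,-0.03],[0,0,-0.016]],[-1,[0.88,-0.04,-0.07],[0,0,-0.032]],[-1,[0.88,-0.04,-0.07],[0,0,-0.032]]]'
python3 - <<'E'
from h import *
st()
plan(.46,-.28,.25,78.4)
E
```

```text
t: 0.4
tcp_pos: [0.3214, -0.4929, 0.2381]
tool_rot: [0.949, 0.316, 0.001, -0.002]
force: [0.3, 0.3, 0.2]
finger_gap: 0.995
t: 0.7
tcp_pos: [0.3764, -0.4256, 0.2454]
tool_rot: [0.912, 0.409, 0.001, -0.001]
force: [-0.7, -0.5, -0.3]
finger_gap: 0.997
t: 1.0
tcp_pos: [0.4322, -0.3585, 0.2525]
tool_rot: [0.867, 0.499, 0.001, -0.0]
force: [-1.0, -0.8, 0.1]
finger_gap: 1.001
t 1.0 tcp [ 0.4322 -0.3585  0.2525] yaw 59.8 tilt [ 8.0e-04  1.4e-03 -1.0e+00] F [-0.97 -0.82  0.12] T [ 0.   -0.02  0.04] gap 1.001
shift [ 0.818 -0.154  0.025] turn z -0.0517 rows>= 2.1649128054197044
```

```bash
python3 -m inch '[[-1,[0.4,-0.08,0],[0,0,-0.024]],[-1,[0.82,-0.3,0],[0,0,-0.05]],[-1,[0.82,-0.3,0],[0,0,-0.05]],[-1,[0.82,-0.3,0],[0,0,-0.05]]]'
python3 - <<'E'
from h import *
st(); import pickle
p,d=snapshot("wrist"); ci=camera_info("wrist"); cv2.imwrite("pics/w_o.png",p); pickle.dump((ci,d),open("pics/w_o.pkl","wb"))
plan(.46,-.1,.25,140);plan(.50,.02,.27,170)
E
```

```text
t: 1.4
tcp_pos: [0.4456, -0.276, 0.2523]
tool_rot: [0.78, 0.626, -0.0, 0.0]
force: [-0.1, -0.6, 0.1]
finger_gap: 1.002
t 1.4 tcp [ 0.4456 -0.276   0.2523] yaw 77.5 tilt [-4.e-04 -9.e-04 -1.e+00] F [-0.09 -0.61  0.07] T [ 0.02 -0.01  0.01] gap 1.002
shift [ 0.879 -0.124  0.012] turn z -0.0869 rows>= 3.642611579127797
shift [0.816 0.351 0.012] turn z -0.0869 rows>= 3.642611579127797
shift [ 0.754 -0.03  -0.044] turn z -0.0643 rows>= 2.694414054988812
shift [ 0.705  0.269 -0.044] turn z -0.0643 rows>= 2.694414054988812
shift [ 0.543  0.525 -0.044] turn z -0.0643 rows>= 2.694414054988812
shift [ 0.293  0.696 -0.044] turn z -0.0643 rows>= 2.694414054988812
```

View pics/w_o.png

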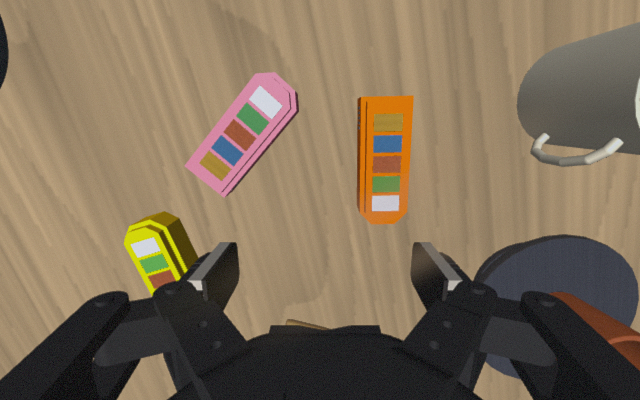

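```bash
cat >> h.py <<'E'
def traypose(ci,d,box,zlo=.039,zhi=.06):
    x0,y0,x1,y1=box; v,u=np.mgrid[y0:y1,x0:x1]; u=u.ravel(); v=v.ravel(); dd=d[v,u]; k=dd>0; u,v,dd=u[k],v[k],dd[k]
    P=np.array(ci["origin"])+R.from_quat(ci["orientation"]).apply((np.linalg.inv(ci["K"])@np.vstack([u,v,np.ones_like(u)])).T*dd[:,None])
    m=(P[:,2]>zlo)&(P[:,2]<zhi); Q=P[m]
    if len(Q)<50: print("few",len(Q)); return
    (c,(w,h),a)=cv2.minAreaRect(Q[:,:2].astype(np.float32))
    b=cv2.boxPoints((c,(w,h),a)); e=b[1]-b[0]; f=b[2]-b[1]
    L=e if np.linalg.norm(e)>np.linalg.norm(f) else f
    print("n",len(Q),"c",np.round(c,4),"size",round(max(w,h),4),round(min(w,h),4),"yaw mod180",round(np.degrees(np.arctan2(L[1],L[0]))%180,2),"z pct",np.percentile(Q[:,2],[5,50,95]).round(4))
    return Q
E
python3 - <<'E'
from h import *
import pickle
ci,d=pickle.load(open("pics/w_o.pkl","rb"))
for z in (.03,.034,.039,.042): traypose(ci,d,(345,85,425,235),z)
print([d[160,385], d[300,320]])
# top camera
ct=camera_info("top"); dt=np.load("pics/top0.npy")
for b in ((372,175,430,210),(192,170,245,218)):
  for z in (.034,.042): traypose(ct,dt,b,z)
# pixel corners read-off: deck top corners
print([atz(ci,u,v,.047)[:2].round(4) for u,v in ((369,97),(412,97))])
for e in ((388,122),(385.5,203.5)): print(atz(ci,*e,.047))
E
```

```text
n 6291 c [ 0.5218 -0.2814] size 0.1598 0.0627 yaw mod180 78.9 z pct [0.0366 0.0482 0.0496]
n 6251 c [ 0.5218 -0.2815] size 0.1597 0.0624 yaw mod180 78.64 z pct [0.0367 0.0482 0.0496]
n 5066 c [ 0.5224 -0.2799] size 0.1524 0.0576 yaw mod180 80.86 z pct [0.0469 0.0484 0.0497]
n 5023 c [ 0.5218 -0.2817] size 0.1482 0.0506 yaw mod180 78.68 z pct [0.0471 0.0484 0.0497]
[np.float32(0.34828198), np.float32(0.45461443)]
n 803 c [ 0.5228 -0.2786] size 0.1593 0.0633 yaw mod180 79.03 z pct [0.0359 0.0457 0.0528]
n 603 c [ 0.5219 -0.2751] size 0.1523 0.0598 yaw mod180 79.45 z pct [0.0429 0.0472 0.0532]
n 817 c [0.5102 0.3296] size 0.1598 0.065 yaw mod180 129.2 z pct [0.0358 0.0461 0.0541]
n 605 c [0.5097 0.3286] size 0.1496 0.0599 yaw mod180 129.03 z pct [0.0429 0.0475 0.0544]
[array([ 0.5152, -0.2005]), array([ 0.5632, -0.2112])]
[ 0.53199507 -0.23258234  0.047     ]
[ 0.51298437 -0.33016612  0.047     ]
```

Run:
```python
from h import *
plan(.56,.02,.28,176)
```

```text
shift [ 0.787  0.117 -0.069] turn z -0.0685 rows>= 2.8690357080737945
shift [ 0.666  0.434 -0.069] turn z -0.0685 rows>= 2.8690357080737945
shift [ 0.425  0.673 -0.069] turn z -0.0685 rows>= 2.8690357080737945
shift [ 0.106  0.788 -0.069] turn z -0.0685 rows>= 2.8690357080737945
```

```bash
python3 -m inch '[[-1,[0.4,0.06,-0.03],[0,0,-0.023]],[-1,[0.7,0.1,-0.07],[0,0,-0.046]],[-1,[0.79,0.12,-0.07],[0,0,-0.0685]]]'
python3 -m inch '[[-1,[0.3,0.2,-0.03],[0,0,-0.023]],[-1,[0.6,0.4,-0.07],[0,0,-0.046]],[-1,[0.67,0.43,-0.07],[0,0,-0.0685]]]'
python3 -m inch '[[-1,[0.2,0.3,-0.03],[0,0,-0.023]],[-1,[0.4,0.6,-0.07],[0,0,-0.046]],[-1,[0.425,0.67,-0.07],[0,0,-0.0685]]]'
python3 -m inch '[[-1,[0.05,0.3,-0.03],[0,0,-0.023]],[-1,[0.1,0.6,-0.07],[0,0,-0.046]],[-1,[0.11,0.79,-0.07],[0,0,-0.0685]],[-1,[0.11,0.79,-0.07],[0,0,-0.0685]],[-1,[0.11,0.79,-0.07],[0,0,-0.0685]]]'
python3 - <<'E'
from h import *
st(); import pickle
p,d=snapshot("wrist"); ci=camera_info("wrist"); cv2.imwrite("pics/w_s.png",p); pickle.dump((ci,d),open("pics/w_s.pkl","wb"))
E
```

```text
t: 1.75
tcp_pos: [0.4754, -0.2012, 0.2597]
tool_rot: [0.626, 0.779, 0.0, 0.0]
force: [-0.1, -0.6, 0.1]
finger_gap: 0.997
t: 2.05
tcp_pos: [0.5042, -0.1262, 0.2668]
tool_rot: [0.445, 0.895, 0.0, 0.001]
force: [0.1, -1.1, -0.1]
finger_gap: 1.001
t: 2.35
tcp_pos: [0.5324, -0.0516, 0.2738]
tool_rot: [0.244, 0.97, 0.0, 0.001]
force: [-0.1, 0.3, 0.4]
finger_gap: 0.999
t: 2.85
tcp_pos: [0.5592, 0.0208, 0.28]
tool_rot: [0.035, 0.999, -0.0, -0.0]
force: [-0.8, 0.0, 0.4]
finger_gap: 1.0
t 2.85 tcp [0.5592 0.0208 0.28  ] yaw 175.95 tilt [-2.e-04 -1.e-03 -1.e+00] F [-0.78  0.03  0.37] T [ 0.02  0.   -0.01] gap 1.0
```

View pics/w_s.png

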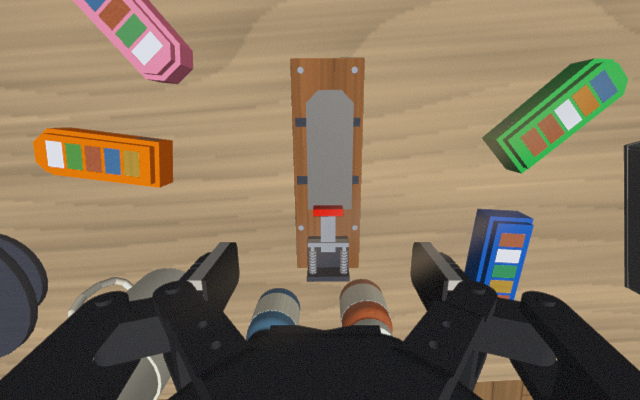

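Run:
```python
from h import *
import pickle
ci,d=pickle.load(open("pics/w_s.pkl","rb")); p=cv2.imread("pics/w_s.png")
for z in (.024,.027,.035,.037): traypose(ci,d,(290,80,372,205),z,.048)
for z in (.01,.012): traypose(ci,d,(280,45,375,240),z,.048)
for b in ((480,50,640,180),): [traypose(ci,d,b,z) for z in (.034,.042)]
for b in ((30,120,180,195),): [traypose(ci,d,b,z) for z in (.034,.042)]
crop(p,280,50,380,150,8,"pics/w_s1.png"); p2=p[180:290,280:380]; crop(p,280,180,380,255,8,"pics/w_s2.png")
```

```text
n 5125 c [0.5334 0.0282] size 0.1527 0.0621 yaw mod180 176.18 z pct [0.0307 0.0419 0.0434]
n 5125 c [0.5334 0.0282] size 0.1527 0.0621 yaw mod180 176.18 z pct [0.0307 0.0419 0.0434]
n 4116 c [0.5347 0.0282] size 0.1439 0.05 yaw mod180 176.28 z pct [0.0409 0.0422 0.0435]
n 4116 c [0.5347 0.0282] size 0.1439 0.05 yaw mod180 176.28 z pct [0.0409 0.0422 0.0435]
n 11818 c [0.5429 0.0249] size 0.2524 0.0962 yaw mod180 176.24 z pct [0.018  0.0203 0.0431]
n 11818 c [0.5429 0.0249] size 0.2524 0.0962 yaw mod180 176.24 z pct [0.018  0.0203 0.0431]
n 6443 c [0.5063 0.3272] size 0.1612 0.0625 yaw mod180 130.12 z pct [0.0369 0.0485 0.05  ]
n 5196 c [0.5075 0.3284] size 0.149 0.0519 yaw mod180 128.73 z pct [0.0465 0.0487 0.0501]
n 5572 c [ 0.5215 -0.2776] size 0.1556 0.0625 yaw mod180 78.77 z pct [0.0363 0.0476 0.0491]
n 4434 c [ 0.521  -0.2805] size 0.1497 0.0505 yaw mod180 78.81 z pct [0.0463 0.0479 0.0492]
```

View pics/w_s1.png

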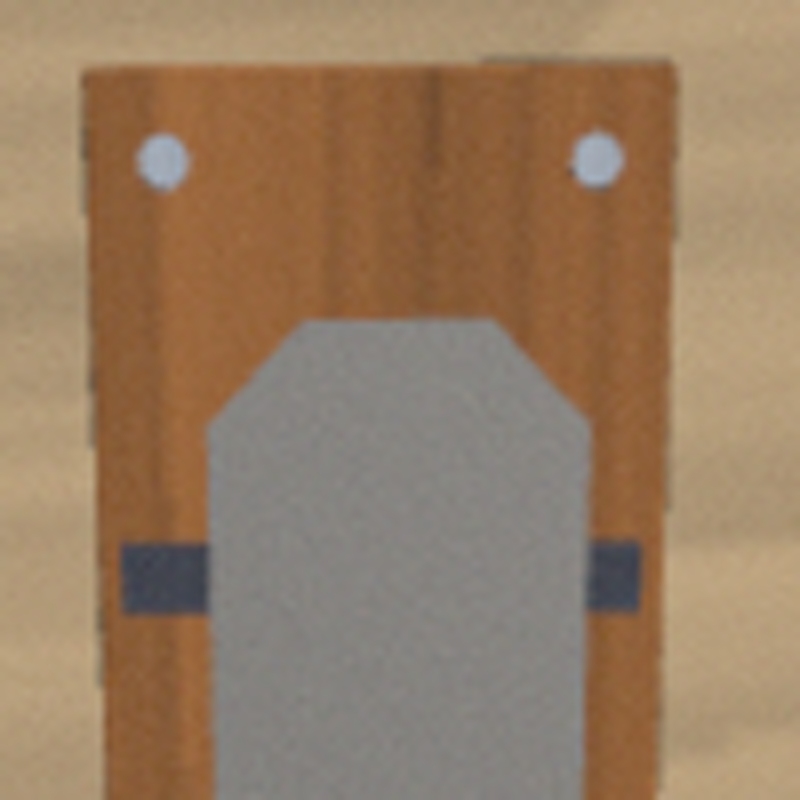

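View pics/w_s2.png

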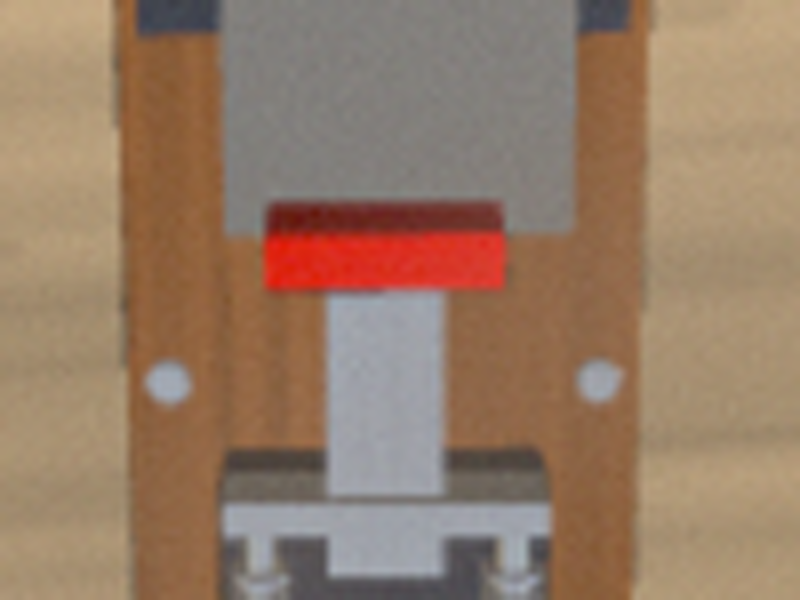

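Run:
```python
from h import *
import pickle
ci,d=pickle.load(open("pics/w_s.pkl","rb"))
c=lambda a,b,oy,z: atz(ci,280+(a+.5)/8-.5,oy+(b+.5)/8-.5,z)[:2]
f=(c(308,318,50,.041)+c(494,318,50,.041))/2; b=(c(225,236,180,.041)+c(575,235,180,.041))/2
dd=b-f; print("nest len",np.linalg.norm(dd),"c",(f+b)/2,np.degrees(np.arctan2(dd[1],dd[0])))
w=c(209,430,50,.041),c(590,430,50,.041); print(np.linalg.norm(w[0]-w[1]))
s=(c(268,202,180,.062)+c(502,202,180,.062))/2; s2=(c(268,233,180,.062)+c(502,233,180,.062))/2
u=dd/np.linalg.norm(dd); print("stop",s,s2,(s-(f+b)/2)@u,(s2-(f+b)/2)@u)
F=(c(85,66,50,.018)+c(677,62,50,.018))/2; print("foot end",F,((f+b)/2-F)@u, "lateral nest off", np.cross(u,(f+b)/2-F))
m=(c(110,795,50,.018)+c(658,795,50,.018))/2; n=np.array([-u[1],u[0]]); print("lat at mid",((f+b)/2-m)@n, ((f+b)/2-F)@n)
m=(c(126,100,180,.018)+c(645,100,180,.018))/2; print(((f+b)/2-m)@n)
m=(c(225,500,180,.065)+c(550,500,180,.065))/2; print("bracket",((f+b)/2-m)@n); print("stop lat",((f+b)/2-s2)@n)
plan(.5075,.3282,.20,128.7)
```

```text
nest len 0.1563284021320958 c [0.53546935 0.028363  ] -3.810653746299426
0.0600926946695589
stop [0.60093322 0.02117288] [0.60622798 0.02081648] 0.06579698976493027 0.07110372603988745
foot end [0.41681221 0.03339503] 0.11872923163643757 lateral nest off 0.002864984000960776
lat at mid 0.002467679375702707 0.002864984000960776
0.0022466065628660176
bracket 0.0024718688318802924
stop lat 0.0028272559676248846
shift [0.183 0.758 0.2  ] turn z 0.0328 rows>= 1.6095938987584406
shift [0.334 0.704 0.2  ] turn z 0.0328 rows>= 1.6095938987584402
shift [0.471 0.621 0.2  ] turn z 0.0328 rows>= 1.60959389875844
shift [0.588 0.512 0.2  ] turn z 0.0328 rows>= 1.6095938987584397<stdin>:10: DeprecationWarning: Arrays of 2-dimensional vectors are deprecated. Use arrays of 3-dimensional vectors instead. (deprecated in NumPy 2.0)
```

```bash
python3 -m inch '[[-1,[0.09,0.37,0],[0,0,0.016]],[-1,[0.18,0.75,0],[0,0,0.033]]]'
python3 -m inch '[[-1,[0.16,0.35,0],[0,0,0.016]],[-1,[0.33,0.7,0.0],[0,0,0.033]]]'
python3 -m inch '[[-1,[0.24,0.31,0.1],[0,0,0.016]],[-1,[0.47,0.62,0.2],[0,0,0.033]]]'
python3 -m inch '[[-1,[0.29,0.25,0.1],[0,0,0.016]],[-1,[0.59,0.51,0.2],[0,0,0.033]],[-1,[0.59,0.51,0.2],[0,0,0.033]],[-1,[0.59,0.51,0.2],[0,0,0.033]]]'
python3 - <<'E'
from h import *
st(); import pickle
p,d=snapshot("wrist"); ci=camera_info("wrist"); cv2.imwrite("pics/w_g.png",p); pickle.dump((ci,d),open("pics/w_g.pkl","wb"))
E
```

```text
t: 3.1
tcp_pos: [0.5461, 0.0964, 0.2801]
tool_rot: [0.142, 0.99, -0.0, 0.0]
force: [1.0, 0.7, 0.3]
finger_gap: 1.004
t: 3.3
tcp_pos: [0.5331, 0.174, 0.2803]
tool_rot: [0.243, 0.97, -0.0, 0.0]
force: [-0.2, 0.6, 0.2]
finger_gap: 1.0
t: 3.5
tcp_pos: [0.5204, 0.2511, 0.2604]
tool_rot: [0.342, 0.94, 0.0, 0.001]
force: [0.6, -0.3, 0.3]
finger_gap: 1.001
t: 3.9
tcp_pos: [0.5071, 0.3274, 0.2398]
tool_rot: [0.433, 0.901, -0.001, 0.0]
force: [-0.4, 0.5, -0.3]
finger_gap: 0.999
t 3.9 tcp [0.5071 0.3274 0.2398] yaw 128.65 tilt [-6.0e-04 -1.3e-03 -1.0e+00] F [-0.38  0.49 -0.26] T [-0.04 -0.    0.04] gap 0.999
```

View pics/w_g.png

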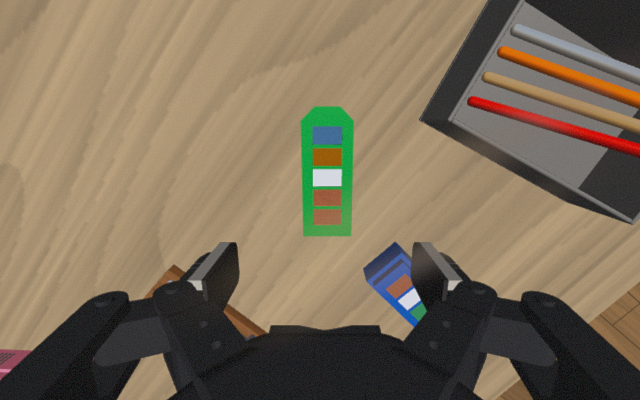

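Run:
```python
from h import *
import pickle
ci,d=pickle.load(open("pics/w_g.pkl","rb"))
for z in (.032,.034,.042): traypose(ci,d,(295,98,360,242),z)
plan(.5078,.3285,.14,128.7)
ci,d=pickle.load(open("pics/w_s.pkl","rb"))
c=lambda a,b,oy,z: atz(ci,280+(a+.5)/8-.5,oy+(b+.5)/8-.5,z)[:2]
f=(c(308,318,50,.03)+c(494,318,50,.03))/2; b=(c(225,236,180,.03)+c(575,235,180,.03))/2
dd=b-f; print("nest len",np.linalg.norm(dd),"c",(f+b)/2,np.degrees(np.arctan2(dd[1],dd[0])))
u=dd/np.linalg.norm(dd);n=np.array([-u[1],u[0]]);F=(c(85,66,50,.018)+c(677,62,50,.018))/2; print(((f+b)/2-F)@u,((f+b)/2-F)@n)
```

```text
n 6405 c [0.5089 0.3286] size 0.1594 0.0621 yaw mod180 128.75 z pct [0.037  0.0485 0.0499]
n 6405 c [0.5089 0.3286] size 0.1594 0.0621 yaw mod180 128.75 z pct [0.037  0.0485 0.0499]
n 5078 c [0.5092 0.3283] size 0.1465 0.0501 yaw mod180 128.73 z pct [0.0475 0.0487 0.05  ]
shift [0.005 0.006 0.501] turn z -0.0002 rows>= 1.0023876070563633
shift [0.005 0.006 0.501] turn z -0.0002 rows>= 1.0023876070563633
nest len 0.1608198523286764 c [0.53670223 0.02847376] -3.810653746299425
0.11995202460107093 0.00305742890332908
```

```bash
python3 -m inch '[[-1,[0,0.01,0.4],[0,0,0]],[-1,[0,0.02,0.8],[0,0,0]],[-1,[0,0.02,1.0],[0,0,0]]]'
python3 -m inch '[[-1,[0,0,0.4],[0,0,0]],[-1,[0,0,0.7],[0,0,0]],[-1,[0,0,0.9],[0,0,0]],[-1,[0,0,1.0],[0,0,0]],[-1,[0,0,1.0],[0,0,0]]]'
python3 -m inch '[[-1,[0,0,0.2],[0,0,0]],[-1,[0,0,0.35],[0,0,0]],[-1,[0,0,0.35],[0,0,0]],[-1,[0,0,0.35],[0,0,0]]]'
python3 -m inch '[[0,[0,0,0],[0,0,0]],[0.5,[0,0,0],[0,0,0]],[1,[0,0,0],[0,0,0]],[1,[0,0,0],[0,0,0]],[1,[0,0,0],[0,0,0]],[1,[0,0,0],[0,0,0]],[1,[0,0,0],[0,0,0]]]' 80
python3 - <<'E'
from h import *
st()
E
```

```text
t: 4.25
tcp_pos: [0.508, 0.3266, 0.138]
tool_rot: [0.435, 0.901, -0.002, -0.001]
force: [-1.4, -0.9, 1.1]
finger_gap: 0.999
t: 4.75
tcp_pos: [0.5087, 0.3278, 0.0395]
tool_rot: [0.434, 0.901, -0.001, -0.001]
force: [0.2, -0.3, -0.1]
finger_gap: 1.0
t: 5.15
tcp_pos: [0.5088, 0.3295, 0.0058]
tool_rot: [0.433, 0.901, 0.0, 0.0]
force: [-0.4, 0.7, 0.3]
finger_gap: 1.0
t: 5.85
tcp_pos: [0.5093, 0.33, 0.0068]
tool_rot: [0.433, 0.901, 0.001, 0.001]
force: [1.0, -0.4, 6.5]
finger_gap: 0.709
t 5.85 tcp [0.5093 0.33   0.0068] yaw 128.66 tilt [ 2.2e-03  9.0e-04 -1.0e+00] F [ 1.03 -0.37  6.51] T [-0.12  0.26  0.02] gap 0.709
```

```bash
python3 -m inch '[[1,[0,0,-0.05],[0,0,0]],[1,[0,0,-0.2],[0,0,0]],[1,[0,0,-0.5],[0,0,0]],[1,[0,0,-0.9],[0,0,0]],[1,[0,0,-1],[0,0,0]],[1,[0,0,-1],[0,0,0]],[1,[0,0,-1],[0,0,0]]]'
python3 - <<'E'
from h import *
st(); import pickle
p,d=snapshot("wrist"); ci=camera_info("wrist"); cv2.imwrite("pics/w_g2.png",p); pickle.dump((ci,d),open("pics/w_g2.pkl","wb"))
s=sense(); r=R.from_quat(s["tool_rot"]); Q=traypose(ci,d,(200,0,440,400),s["tcp_pos"][2]+.033,s["tcp_pos"][2]+.06)
E
```

```text
t: 6.55
tcp_pos: [0.5074, 0.3291, 0.1046]
tool_rot: [0.433, 0.901, -0.001, -0.001]
force: [-0.2, -0.2, -2.7]
finger_gap: 0.708
t 6.55 tcp [0.5074 0.3291 0.1046] yaw 128.65 tilt [-1.8e-03 -8.0e-04 -1.0e+00] F [-0.25 -0.18 -2.73] T [ 0.06  0.01 -0.02] gap 0.708
n 32448 c [0.4971 0.3482] size 0.102 0.0843 yaw mod180 106.89 z pct [0.1443 0.1455 0.1489]
```

View pics/w_g2.png

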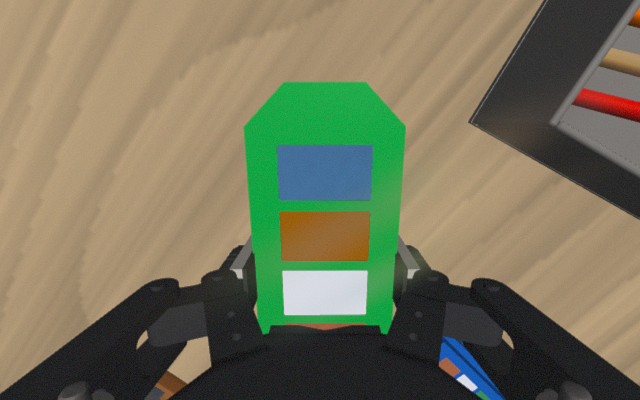

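```bash
cat > ho.py <<'E'
from h import *
def held(f,s):
    import pickle
    ci,d=pickle.load(open(f,"rb"))
    r=R.from_quat(s["tool_rot"]); 
    v,u=np.mgrid[60:340,225:425]; u=u.ravel();v=v.ravel();dd=d[v,u];k=dd>0;u,v,dd=u[k],v[k],dd[k]
    P=np.array(ci["origin"])+R.from_quat(ci["orientation"]).apply((np.linalg.inv(ci["K"])@np.vstack([u,v,np.ones_like(u)])).T*dd[:,None])
    T=r.inv().apply(P-s["tcp_pos"])
    m=(T[:,2]<-.026)&(T[:,2]>-.06)&(abs(T[:,1])<.04); T=T[m]
    deck=T[T[:,2]<np.percentile(T[:,2],50)+.005]
    zd=np.median(deck[:,2]); led=T[T[:,2]>zd+.008]
    dk=deck[(deck[:,0]>0)&(abs(deck[:,1])<.015)]
    print("deck z",zd,"deck front x",np.percentile(dk[:,0],99.8),"all front",T[abs(T[:,1])<.012][:,0].max())
    b=T[(T[:,0]>.0)&(T[:,0]<.05)]; print("side y",b[:,1].min(),b[:,1].max(), "deck y",*np.percentile(deck[(deck[:,0]>.01)&(deck[:,0]<.05)][:,1],[.2,99.8]))
    # tilt of deck
    A=np.c_[dk[:,:2],np.ones(len(dk))]; print("deck slope",np.linalg.lstsq(A,dk[:,2],rcond=None)[0].round(4))
    # yaw from side edges
    for sg in (-1,1):
        e=[(x,(sg*deck[(abs(deck[:,0]-x)<.002)][:,1]).max()*sg) for x in np.arange(.005,.05,.004)]
        e=np.array(e); pf=np.polyfit(e[:,0],e[:,1],1); print("edge",sg,pf.round(4))
E
python3 - <<'E'
from ho import *
held("pics/w_g2.pkl",sense())
E
```

```text
deck z -0.041624166863166404 deck front x 0.07300835168370429 all front 0.0792428870528935
side y -0.03995581908210832 0.03998619458713016 deck y -0.03648300068865473 0.03578269559197153
deck slope [ 0.0026  0.0007 -0.0418]
edge -1 [ 0.2629 -0.0355]
edge 1 [-0.25    0.0341]
```

Run:
```python
from h import *
plan(.512,.0300,.104,176.2)
```

```text
shift [-0.789 -0.609 -0.001] turn z -0.044 rows>= 1.9932702405398344
shift [-0.592 -0.802 -0.001] turn z -0.044 rows>= 1.9932702405398344
shift [-0.351 -0.933 -0.001] turn z -0.044 rows>= 1.9932702405398346
```

```bash
python3 -m inch '[[1,[-0.15,-0.12,0],[0,0,-0.009]],[1,[-0.35,-0.27,0],[0,0,-0.02]],[1,[-0.57,-0.44,0],[0,0,-0.032]],[1,[-0.79,-0.61,0],[0,0,-0.044]]]'
python3 -m inch '[[1,[-0.2,-0.27,0],[0,0,-0.015]],[1,[-0.4,-0.54,0],[0,0,-0.03]],[1,[-0.59,-0.8,0],[0,0,-0.044]]]'
python3 -m inch '[[1,[-0.12,-0.3,0],[0,0,-0.015]],[1,[-0.22,-0.57,0],[0,0,-0.027]],[1,[-0.3,-0.8,0],[0,0,-0.038]],[1,[-0.35,-0.93,0],[0,0,-0.044]],[1,[-0.35,-0.93,0],[0,0,-0.044]],[1,[-0.35,-0.93,0],[0,0,-0.044]],[1,[-0.35,-0.93,0],[0,0,-0.044]]]'
python3 - <<'E'
from h import *
st()
plan(.516,.0299,.0506,176.2)
p,d=snapshot("scene");crop(p,240,190,400,310,5,"pics/s1.png")
E
```

```text
t: 7.0
tcp_pos: [0.5086, 0.2286, 0.1032]
tool_rot: [0.303, 0.953, -0.001, -0.002]
force: [0.8, -0.6, -2.6]
finger_gap: 0.711
t: 7.3
tcp_pos: [0.5103, 0.129, 0.1035]
tool_rot: [0.169, 0.986, -0.0, -0.002]
force: [0.4, -0.1, -1.8]
finger_gap: 0.71
t: 8.0
tcp_pos: [0.5126, 0.0318, 0.1046]
tool_rot: [0.033, 0.999, 0.0, -0.001]
force: [0.8, -0.5, -3.1]
finger_gap: 0.709
t 8.0 tcp [0.5126 0.0318 0.1046] yaw 176.18 tilt [-1.9e-03  6.0e-04 -1.0e+00] F [ 0.83 -0.47 -3.1 ] T [ 0.02 -0.06 -0.05] gap 0.709
shift [-0.035 -0.017  0.54 ] turn z -0.0001 rows>= 1.0821497809336895
```

View pics/s1.png

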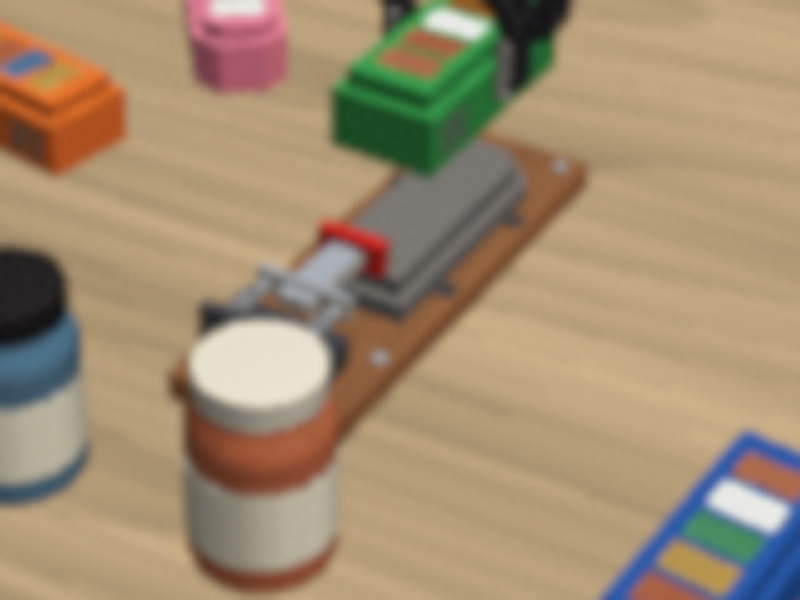

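The scene crop shows the green tray level above the nest with its square end towards the red stop. I'll go down behind the stop.

```bash
python3 -m inch '[[1,[-0.02,-0.01,0.15],[0,0,0]],[1,[-0.03,-0.02,0.3],[0,0,0]],[1,[-0.035,-0.02,0.42],[0,0,0]],[1,[-0.035,-0.02,0.5],[0,0,0]],[1,[-0.035,-0.02,0.53],[0,0,0]],[1,[-0.035,-0.02,0.53],[0,0,0]],[1,[-0.035,-0.02,0.53],[0,0,0]]]' 100
python3 - <<'E'
from h import *
st()
plan(.5359,.02855,.0506,176.2)
E
```

```text
t: 8.75
tcp_pos: [0.517, 0.0288, 0.0526]
tool_rot: [0.033, 0.999, -0.0, 0.0]
force: [0.6, -0.2, -2.8]
finger_gap: 0.704
t 8.75 tcp [0.517  0.0288 0.0526] yaw 176.18 tilt [ 6.e-04 -1.e-04 -1.e+00] F [ 0.6  -0.23 -2.85] T [-0.02 -0.03  0.01] gap 0.704
shift [-0.189  0.01   0.02 ] turn z -0.0001 rows>= 0.38099216455662716
```

```bash
python3 -m inch '[[1,[-0.05,0,0.0],[0,0,0]],[1,[-0.09,0.005,0.01],[0,0,0]],[1,[-0.13,0.01,0.01],[0,0,0]],[1,[-0.17,0.01,0.01],[0,0,0]],[1,[-0.19,0.01,0.01],[0,0,0]],[1,[-0.19,0.01,0.01],[0,0,0]],[1,[-0.19,0.01,0.01],[0,0,0]],[1,[-0.19,0.01,0.01],[0,0,0]]]'
python3 - <<'E'
from h import *
st()
p,d=snapshot("scene");crop(p,240,190,400,310,5,"pics/s2.png")
E
```

```text
t: 9.55
tcp_pos: [0.5349, 0.0286, 0.0512]
tool_rot: [0.033, 0.999, 0.0, -0.001]
force: [-5.5, 0.4, -0.6]
finger_gap: 0.704
t 9.55 tcp [0.5349 0.0286 0.0512] yaw 176.17 tilt [-1.6e-03  2.0e-04 -1.0e+00] F [-5.53  0.39 -0.6 ] T [-0.1   0.7  -0.05] gap 0.704
```

View pics/s2.png

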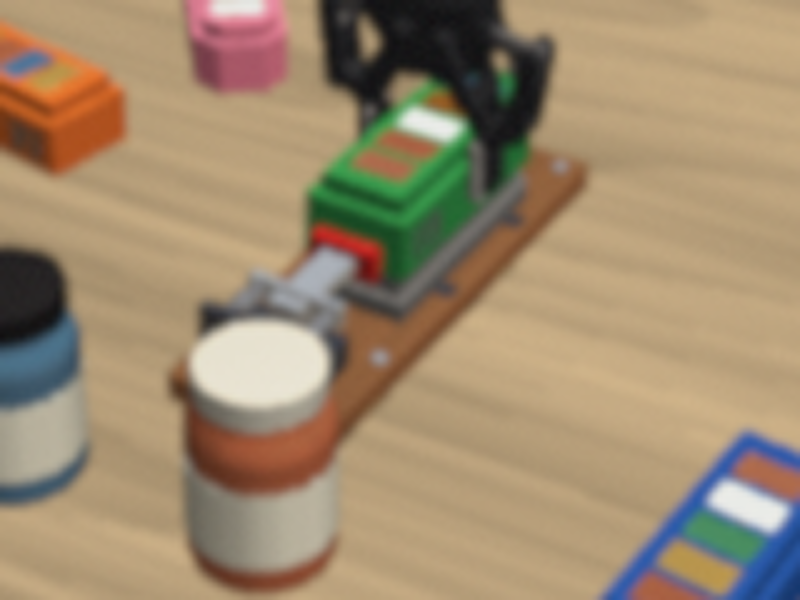

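```bash
python3 -m inch '[[1,[-0.01,0,0.02],[0,0,0]],[1,[-0.01,0,0.04],[0,0,0]],[1,[-0.01,0,0.06],[0,0,0]],[1,[-0.01,0,0.07],[0,0,0]],[1,[-0.01,0,0.07],[0,0,0]],[1,[-0.01,0,0.07],[0,0,0]]]'
python3 - <<'E'
from h import *
st()
E
```

```text
t: 10.2
tcp_pos: [0.5365, 0.0286, 0.0442]
tool_rot: [0.033, 0.999, 0.0, -0.0]
force: [-4.3, 0.8, -1.2]
finger_gap: 0.706
t 10.2 tcp [0.5365 0.0286 0.0442] yaw 176.18 tilt [-6.e-04  2.e-04 -1.e+00] F [-4.31  0.85 -1.2 ] T [0.05 0.61 0.  ] gap 0.706
```

```bash
python3 -m inch '[[1,[0,0,0.02],[0,0,0]],[1,[0,0,0.04],[0,0,0]],[1,[0,0,0.055],[0,0,0]],[1,[0,0,0.065],[0,0,0]],[1,[0,0,0.065],[0,0,0]],[1,[0,0,0.065],[0,0,0]]]'
python3 - <<'E'
from h import *
st()
E
```

```text
t: 10.8
tcp_pos: [0.5367, 0.0284, 0.0377]
tool_rot: [0.033, 0.999, 0.0, -0.0]
force: [-4.3, 0.3, -1.0]
finger_gap: 0.705
t 10.8 tcp [0.5367 0.0284 0.0377] yaw 176.17 tilt [-2.e-04  0.e+00 -1.e+00] F [-4.29  0.34 -0.97] T [0.04 0.63 0.01] gap 0.705
```

```bash
python3 -m inch '[[1,[0,0,0.01],[0,0,0]],[1,[0,0,0.015],[0,0,0]],[1,[0,0,0.02],[0,0,0]],[1,[0,0,0.02],[0,0,0]],[1,[0,0,0.02],[0,0,0]]]'
python3 - <<'E'
from h import *
st()
E
```

```text
t: 11.3
tcp_pos: [0.5368, 0.0284, 0.0369]
tool_rot: [0.033, 0.999, 0.0, 0.0]
force: [-5.4, -0.9, 8.1]
finger_gap: 0.699
t 11.3 tcp [0.5368 0.0284 0.0369] yaw 176.16 tilt [ 5.e-04 -0.e+00 -1.e+00] F [-5.37 -0.87  8.1 ] T [0.19 0.9  0.01] gap 0.699
```

```bash
python3 -m inch '[[0,[0,0,0],[0,0,0]],[-0.5,[0,0,0],[0,0,0]],[-1,[0,0,0],[0,0,0]],[-1,[0,0,0],[0,0,0]],[-1,[0,0,0],[0,0,0]],[-1,[0,0,0],[0,0,0]]]'
python3 - <<'E'
from h import *
st()
E
python3 -m inch '[[-1,[0,0,-0.2],[0,0,0]],[-1,[0,0,-0.5],[0,0,0]],[-1,[0,0,-0.8],[0,0,0]],[-1,[0,0,-1],[0,0,0]]]'
python3 -m inch '[[-1,[0,0,-0.4],[0,0,0]],[-1,[0,0,-0.8],[0,0,0]],[-1,[0,0,-1],[0,0,0]],[-1,[0,0,-1],[0,0,0]],[-1,[0,0,-1],[0,0,0]]]'
python3 - <<'E'
from h import *
st(); import pickle
p,d=snapshot("wrist"); ci=camera_info("wrist"); cv2.imwrite("pics/w_s3.png",p); pickle.dump((ci,d),open("pics/w_s3.pkl","wb"))
p,d=snapshot("scene");crop(p,240,190,400,310,5,"pics/s3.png")
E
```

```text
t: 11.9
tcp_pos: [0.5374, 0.0283, 0.0358]
tool_rot: [0.033, 0.999, -0.0, 0.001]
force: [-0.4, 0.3, -0.3]
finger_gap: 1.002
t 11.9 tcp [0.5374 0.0283 0.0358] yaw 176.17 tilt [ 1.2e-03 -2.0e-04 -1.0e+00] F [-0.42  0.35 -0.29] T [ 0.02 -0.05  0.02] gap 1.002
t: 12.3
tcp_pos: [0.5376, 0.0283, 0.1376]
tool_rot: [0.033, 0.999, -0.0, 0.001]
force: [0.3, 0.7, 0.1]
finger_gap: 0.999
t: 12.8
tcp_pos: [0.5365, 0.0285, 0.2357]
tool_rot: [0.033, 0.999, 0.0, 0.0]
force: [-0.8, -0.0, -0.4]
finger_gap: 0.998
t 12.8 tcp [0.5365 0.0285 0.2357] yaw 176.17 tilt [ 3.e-04  0.e+00 -1.e+00] F [-0.77 -0.   -0.36] T [ 0.01  0.01 -0.04] gap 0.998
```

View pics/w_s3.png

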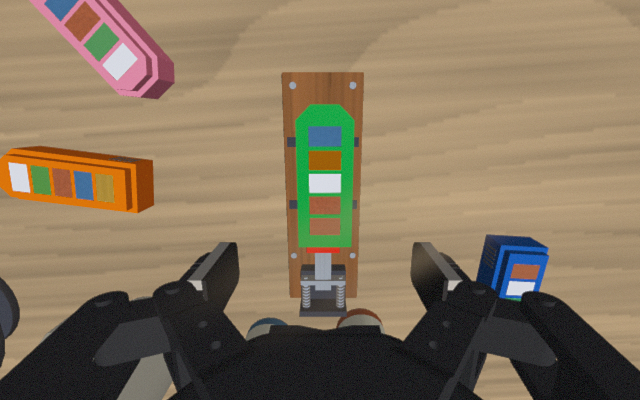

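View pics/s3.png

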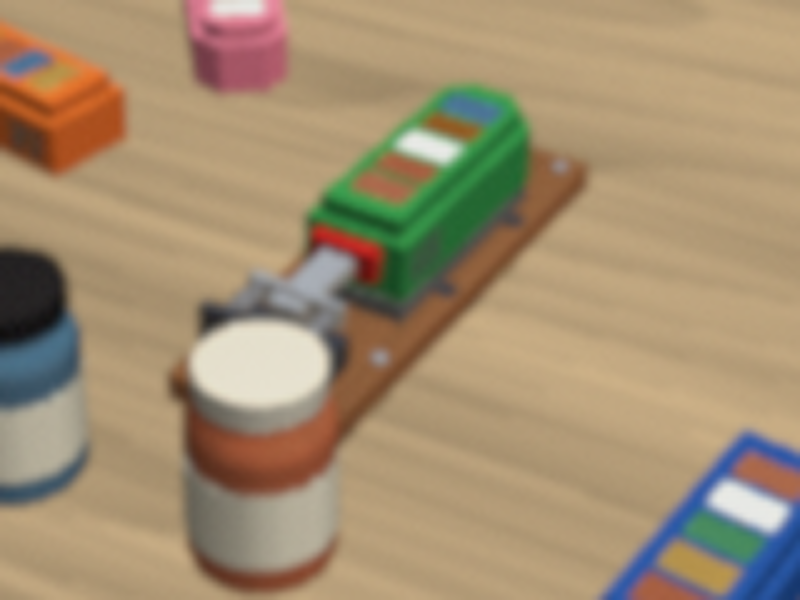

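Green is lying flat on the nest (wrist view, 325,175), with the stop pushed back. Next I'll measure it.

Run:
```python
from h import *
import pickle
ci,d=pickle.load(open("pics/w_s3.pkl","rb"))
for z in (.062,.064,.070,.073): traypose(ci,d,(280,90,370,247),z,.09)
Q=traypose(ci,d,(308,120,342,235),.07,.09); A=np.c_[Q[:,:2]-Q[:,:2].mean(0),np.ones(len(Q))]; print(np.linalg.lstsq(A,Q[:,2],rcond=None)[0])
for b in ((0,140,160,220),): [traypose(ci,d,b,z) for z in (.034,.042)]
plan(.5218,-.2815,.20,78.7)
```

```text
n 7798 c [0.534 0.028] size 0.1595 0.0621 yaw mod180 176.24 z pct [0.0658 0.0772 0.0786]
n 7798 c [0.534 0.028] size 0.1595 0.0621 yaw mod180 176.24 z pct [0.0658 0.0772 0.0786]
n 6228 c [0.534  0.0281] size 0.1471 0.0501 yaw mod180 176.24 z pct [0.0763 0.0775 0.0787]
n 6228 c [0.534  0.0281] size 0.1471 0.0501 yaw mod180 176.24 z pct [0.0763 0.0775 0.0787]
n 3896 c [0.532  0.0283] size 0.1237 0.0371 yaw mod180 176.22 z pct [0.0764 0.0776 0.0788]
[-0.00194095  0.00050335  0.07759346]
n 6656 c [ 0.5213 -0.2759] size 0.1538 0.063 yaw mod180 78.63 z pct [0.0354 0.0467 0.0481]
n 5290 c [ 0.5207 -0.2788] size 0.1475 0.0508 yaw mod180 78.79 z pct [0.0454 0.0469 0.0482]
shift [-0.017 -0.776  0.086] turn z 0.0677 rows>= 2.836579736722283
shift [-0.336 -0.699  0.086] turn z 0.0677 rows>= 2.836579736722283
shift [-0.595 -0.499  0.086] turn z 0.0677 rows>= 2.836579736722283
shift [-0.747 -0.209  0.086] turn z 0.0677 rows>= 2.836579736722283
```

```bash
python3 -m inch '[[-1,[-0.01,-0.3,0],[0,0,0.023]],[-1,[-0.01,-0.55,0],[0,0,0.046]],[-1,[-0.02,-0.78,0],[0,0,0.068]]]'
python3 -m inch '[[-1,[-0.12,-0.24,0],[0,0,0.023]],[-1,[-0.23,-0.48,0],[0,0,0.046]],[-1,[-0.34,-0.7,0],[0,0,0.068]]]'
python3 -m inch '[[-1,[-0.2,-0.17,0],[0,0,0.023]],[-1,[-0.4,-0.34,0],[0,0,0.046]],[-1,[-0.6,-0.5,0],[0,0,0.068]]]'
python3 -m inch '[[-1,[-0.25,-0.07,0],[0,0,0.023]],[-1,[-0.5,-0.14,0],[0,0,0.046]],[-1,[-0.75,-0.21,0.0],[0,0,0.068]],[-1,[-0.75,-0.21,0],[0,0,0.068]],[-1,[-0.75,-0.21,0],[0,0,0.068]]]'
python3 - <<'E'
from h import *
st(); import pickle
p,d=snapshot("wrist"); ci=camera_info("wrist"); cv2.imwrite("pics/w_o2.png",p); pickle.dump((ci,d),open("pics/w_o2.pkl","wb"))
hsv=cv2.cvtColor(p,cv2.COLOR_BGR2HSV); 
for z in (.034,.042): traypose(ci,d,(285,80,375,250),z)
plan(.5218,-.2815,.104,78.7)
E
```

```text
t: 13.2
tcp_pos: [0.5324, -0.0501, 0.2339]
tool_rot: [0.247, 0.969, 0.0, -0.002]
force: [0.5, 0.3, -1.1]
finger_gap: 1.001
t: 13.5
tcp_pos: [0.5291, -0.128, 0.2338]
tool_rot: [0.447, 0.894, -0.0, -0.002]
force: [0.3, -0.4, 0.3]
finger_gap: 0.999
t: 13.8
tcp_pos: [0.5256, -0.2059, 0.2337]
tool_rot: [0.627, 0.779, -0.0, -0.002]
force: [0.3, 0.6, -0.1]
finger_gap: 1.001
t: 14.3
tcp_pos: [0.5218, -0.2827, 0.2339]
tool_rot: [0.776, 0.631, -0.0, -0.002]
force: [0.1, -0.4, 0.1]
finger_gap: 0.996
t 14.3 tcp [ 0.5218 -0.2827  0.2339] yaw 78.26 tilt [-0.0029  0.003  -1.    ] F [ 0.06 -0.43  0.12] T [ 0.04 -0.02 -0.02] gap 0.996
n 6685 c [ 0.5215 -0.2799] size 0.1593 0.0621 yaw mod180 78.81 z pct [0.037  0.0484 0.0498]
n 5335 c [ 0.5215 -0.2798] size 0.1473 0.0501 yaw mod180 78.69 z pct [0.0474 0.0487 0.0499]
shift [ 0.003 -0.001  0.651] turn z -0.0005 rows>= 1.302186031131868
shift [ 0.003 -0.001  0.651] turn z -0.0005 rows>= 1.302186031131868
```

View pics/w_o2.png

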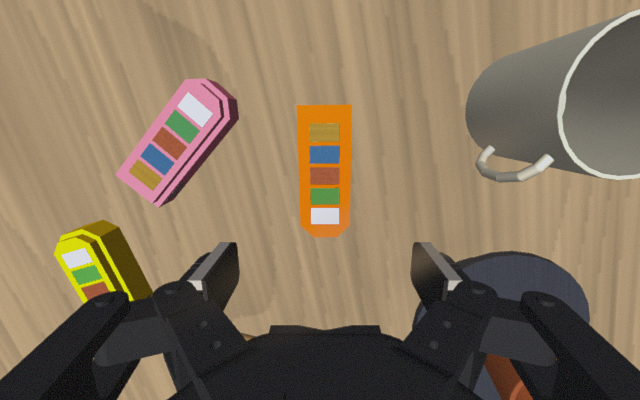

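```bash
python3 -m inch '[[-1,[0.02,-0.01,0.4],[0,0,-0.001]],[-1,[0.027,-0.01,0.8],[0,0,-0.0012]],[-1,[0.027,-0.01,1.0],[0,0,-0.0012]],[-1,[0.027,-0.01,1.0],[0,0,-0.0012]]]'
python3 -m inch '[[-1,[0,0,0.4],[0,0,0]],[-1,[0,0,0.7],[0,0,0]],[-1,[0,0,0.9],[0,0,0]],[-1,[0,0,0.98],[0,0,0]],[-1,[0,0,0.98],[0,0,0]],[-1,[0,0,0.98],[0,0,0]]]'
python3 - <<'E'
from h import *
st()
plan(.5215,-.2799,.0058,78.7)
E
```

```text
t: 14.75
tcp_pos: [0.52, -0.2769, 0.1322]
tool_rot: [0.773, 0.635, -0.001, -0.005]
force: [-0.1, 0.1, 0.7]
finger_gap: 0.998
t: 15.35
tcp_pos: [0.5234, -0.2806, 0.0392]
tool_rot: [0.773, 0.634, 0.0, 0.001]
force: [-0.2, -0.3, 0.1]
finger_gap: 0.997
t 15.35 tcp [ 0.5234 -0.2806  0.0392] yaw 78.72 tilt [ 0.002  -0.0016 -1.    ] F [-0.16 -0.33  0.11] T [-0.05 -0.02  0.03] gap 0.997
shift [ 0.003 -0.02   0.334] turn z 0.0001 rows>= 0.6696309848080627
```

```bash
python3 -m inch '[[-1,[0.003,-0.01,0.15],[0,0,0]],[-1,[0.003,-0.01,0.28],[0,0,0]],[-1,[0.003,-0.01,0.33],[0,0,0]],[-1,[0.003,-0.01,0.33],[0,0,0]],[-1,[0.003,-0.01,0.33],[0,0,0]]]' 80
python3 -m inch '[[0,[0.003,-0.01,0],[0,0,0]],[0.5,[0.003,-0.01,0],[0,0,0]],[1,[0.003,-0.01,0],[0,0,0]],[1,[0.003,-0.01,0],[0,0,0]],[1,[0.003,-0.01,0],[0,0,0]],[1,[0.003,-0.01,0],[0,0,0]],[1,[0.003,-0.01,0],[0,0,0]]]' 100
python3 - <<'E'
from h import *
st()
E
```

```text
t: 15.85
tcp_pos: [0.5216, -0.28, 0.0051]
tool_rot: [0.773, 0.634, 0.0, 0.0]
force: [0.8, -0.5, -0.1]
finger_gap: 0.999
t: 16.55
tcp_pos: [0.5211, -0.2797, 0.006]
tool_rot: [0.773, 0.634, 0.0, 0.001]
force: [0.1, 0.7, 6.3]
finger_gap: 0.704
t 16.55 tcp [ 0.5211 -0.2797  0.006 ] yaw 78.68 tilt [ 0.0015 -0.0011 -1.    ] F [0.1  0.74 6.29] T [ 0.11  0.17 -0.  ] gap 0.704
```

```bash
python3 -m inch '[[1,[0,0,-0.05],[0,0,0]],[1,[0,0,-0.2],[0,0,0]],[1,[0,0,-0.5],[0,0,0]],[1,[0,0,-0.9],[0,0,0]],[1,[0,0,-1],[0,0,0]],[1,[0,0,-1],[0,0,0]],[1,[0,0,-1],[0,0,0]]]'
python3 -m inch '[[1,[0,0,-0.2],[0,0,0]],[1,[0,0,-0.3],[0,0,0]],[1,[0,0,-0.3],[0,0,0]],[1,[0,0,-0.3],[0,0,0]]]'
python3 - <<'E'
from ho import *
st(); import pickle
s=sense(); p,d=snapshot("wrist"); ci=camera_info("wrist"); cv2.imwrite("pics/w_o3.png",p); pickle.dump((ci,d),open("pics/w_o3.pkl","wb"))
held("pics/w_o3.pkl",s)
plan(.5340,.028,.136,-3.76)
E
```

```text
t: 17.25
tcp_pos: [0.5195, -0.2785, 0.104]
tool_rot: [0.773, 0.634, -0.0, -0.001]
force: [0.5, -0.0, -3.7]
finger_gap: 0.707
t: 17.65
tcp_pos: [0.52, -0.2789, 0.1338]
tool_rot: [0.773, 0.634, -0.0, -0.001]
force: [0.2, 0.3, -4.0]
finger_gap: 0.707
t 17.65 tcp [ 0.52   -0.2789  0.1338] yaw 78.68 tilt [-0.0012  0.001  -1.    ] F [ 0.18  0.31 -3.99] T [-0.01  0.06 -0.01] gap 0.707
deck z -0.04221990529546038 deck front x 0.0726614362373111 all front 0.07906510229093072
side y -0.03999311190339158 0.03995229590244082 deck y -0.03580030208298622 0.03607127952920837
deck slope [ 0.0018  0.0028 -0.0424]
edge -1 [ 0.2523 -0.0346]
edge 1 [-0.2524  0.0348]
shift [ 0.759 -0.116 -0.006] turn z 0.0572 rows>= 2.3992416102849123
shift [ 0.67  -0.376 -0.006] turn z 0.0572 rows>= 2.3992416102849123
shift [ 0.495 -0.587 -0.006] turn z 0.0572 rows>= 2.3992416102849123
shift [ 0.256 -0.724 -0.006] turn z 0.0572 rows>= 2.3992416102849123
```

View pics/w_o3.png

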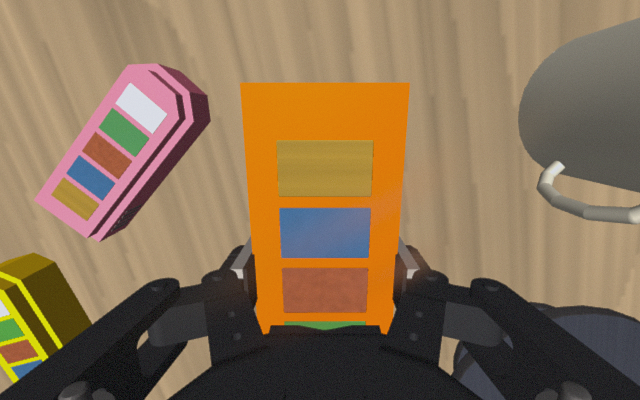

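```bash
python3 -m inch '[[1,[0.12,-0.02,0],[0,0,0.01]],[1,[0.33,-0.05,0],[0,0,0.025]],[1,[0.55,-0.08,0],[0,0,0.042]],[1,[0.76,-0.12,0],[0,0,0.057]]]'
python3 -m inch '[[1,[0.22,-0.12,0],[0,0,0.019]],[1,[0.45,-0.25,0],[0,0,0.038]],[1,[0.67,-0.38,0],[0,0,0.057]]]'
python3 -m inch '[[1,[0.16,-0.2,0],[0,0,0.019]],[1,[0.33,-0.4,0],[0,0,0.038]],[1,[0.5,-0.59,0],[0,0,0.057]]]'
python3 -m inch '[[1,[0.08,-0.24,0],[0,0,0.019]],[1,[0.15,-0.45,0],[0,0,0.035]],[1,[0.21,-0.62,0],[0,0,0.048]],[1,[0.25,-0.72,0],[0,0,0.057]],[1,[0.25,-0.72,0],[0,0,0.057]],[1,[0.25,-0.72,0],[0,0,0.057]],[1,[0.25,-0.72,0],[0,0,0.057]]]'
python3 - <<'E'
from h import *
st()
plan(.5347,.028,.093,-3.76)
p,d=snapshot("scene");crop(p,240,160,400,280,5,"pics/s4.png")
E
```

```text
t: 18.1
tcp_pos: [0.5231, -0.2014, 0.1337]
tool_rot: [0.875, 0.484, -0.0, -0.001]
force: [0.2, 0.6, -3.8]
finger_gap: 0.706
t: 18.4
tcp_pos: [0.5261, -0.1242, 0.1339]
tool_rot: [0.947, 0.32, -0.001, -0.001]
force: [-0.0, 1.3, -4.1]
finger_gap: 0.706
t: 18.7
tcp_pos: [0.5295, -0.0469, 0.1339]
tool_rot: [0.989, 0.146, -0.001, -0.0]
force: [0.6, -0.3, -2.7]
finger_gap: 0.706
t: 19.4
tcp_pos: [0.5328, 0.0273, 0.1345]
tool_rot: [1.0, -0.03, -0.0, 0.0]
force: [0.1, -0.3, -3.1]
finger_gap: 0.706
t 19.4 tcp [0.5328 0.0273 0.1345] yaw -3.39 tilt [-6.e-04 -2.e-04 -1.e+00] F [ 0.06 -0.28 -3.08] T [-0.03  0.01 -0.01] gap 0.706
shift [ 0.018 -0.008  0.415] turn z 0.001 rows>= 0.8305036744020429
```

View pics/s4.png

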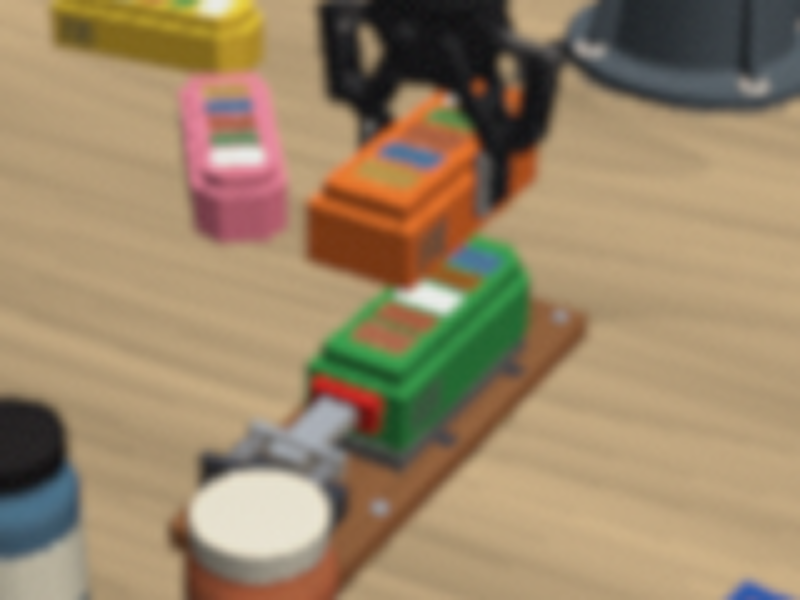

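The orange tray is level over green, and its square end faces the stop. I'll lower it to just above the deck.

```bash
python3 -m inch '[[1,[0.018,-0.008,0.12],[0,0,0.001]],[1,[0.018,-0.008,0.25],[0,0,0.001]],[1,[0.018,-0.008,0.35],[0,0,0.001]],[1,[0.018,-0.008,0.41],[0,0,0.001]],[1,[0.018,-0.008,0.41],[0,0,0.001]],[1,[0.018,-0.008,0.41],[0,0,0.001]]]'
python3 - <<'E'
from h import *
st()
plan(.5347,.028,.0785,-3.76)
E
```

```text
t: 20.05
tcp_pos: [0.5348, 0.0287, 0.0935]
tool_rot: [0.999, -0.033, -0.0, -0.0]
force: [-0.1, 0.7, -3.9]
finger_gap: 0.707
t 20.05 tcp [0.5348 0.0287 0.0935] yaw -3.76 tilt [-4.e-04  1.e-04 -1.e+00] F [-0.07  0.68 -3.87] T [ 0.01  0.01 -0.01] gap 0.707
shift [-0.     0.007  0.15 ] turn z 0.0 rows>= 0.3009315901873737
```

```bash
python3 -m inch '[[1,[0,0.005,0.03],[0,0,0]],[1,[0,0.005,0.06],[0,0,0]],[1,[0,0.005,0.09],[0,0,0]],[1,[0,0.005,0.12],[0,0,0]],[1,[0,0.005,0.13],[0,0,0]],[1,[0,0.005,0.13],[0,0,0]],[1,[0,0.005,0.13],[0,0,0]]]'
python3 - <<'E'
from h import *
st()
E
```

```text
t: 20.75
tcp_pos: [0.5348, 0.0282, 0.0808]
tool_rot: [0.999, -0.033, 0.0, 0.0]
force: [0.5, 0.1, -3.8]
finger_gap: 0.706
t 20.75 tcp [0.5348 0.0282 0.0808] yaw -3.76 tilt [ 1.e-04 -0.e+00 -1.e+00] F [ 0.52  0.12 -3.78] T [-0.02 -0.03  0.02] gap 0.706
```

```bash
python3 -m inch '[[1,[0,0,0.025],[0,0,0]],[1,[0,0,0.05],[0,0,0]],[1,[0,0,0.07],[0,0,0]],[1,[0,0,0.08],[0,0,0]],[1,[0,0,0.085],[0,0,0]],[1,[0,0,0.085],[0,0,0]],[1,[0,0,0.085],[0,0,0]]]'
python3 - <<'E'
from h import *
st()
E
```

```text
t: 21.45
tcp_pos: [0.5348, 0.0282, 0.0723]
tool_rot: [0.999, -0.033, 0.0, -0.0]
force: [0.2, -0.5, -3.8]
finger_gap: 0.708
t 21.45 tcp [0.5348 0.0282 0.0723] yaw -3.76 tilt [ 1.e-04  0.e+00 -1.e+00] F [ 0.22 -0.47 -3.79] T [0.01 0.01 0.  ] gap 0.708
```

```bash
python3 -m inch '[[1,[0,0,0.005],[0,0,0]],[1,[0,0,0.01],[0,0,0]],[1,[0,0,0.012],[0,0,0]],[1,[0,0,0.012],[0,0,0]]]'
python3 - <<'E'
from h import *
st()
E
```

```text
t: 21.85
tcp_pos: [0.5349, 0.0282, 0.072]
tool_rot: [0.999, -0.033, 0.0, 0.0]
force: [-1.8, 0.1, 5.2]
finger_gap: 0.713
t 21.85 tcp [0.5349 0.0282 0.072 ] yaw -3.75 tilt [ 8.e-04 -2.e-04 -1.e+00] F [-1.81  0.07  5.18] T [-0.09  0.29 -0.05] gap 0.713
```

It made contact at the expected height (0.072), so it's seated. I'll release it and withdraw.

```bash
python3 -m inch '[[0,[0,0,0],[0,0,0]],[-0.5,[0,0,0],[0,0,0]],[-1,[0,0,0],[0,0,0]],[-1,[0,0,0],[0,0,0]],[-1,[0,0,0],[0,0,0]],[-1,[0,0,0],[0,0,0]]]'
python3 -m inch '[[-1,[0,0,-0.2],[0,0,0]],[-1,[0,0,-0.5],[0,0,0]],[-1,[0,0,-0.8],[0,0,0]],[-1,[0,0,-1],[0,0,0]]]'
python3 -m inch '[[-1,[-0.2,0,-0.4],[0,0,0]],[-1,[-0.3,0,-0.8],[0,0,0]],[-1,[-0.3,0,-1],[0,0,0]],[-1,[-0.3,0,-1],[0,0,0]],[-1,[-0.3,0,-1],[0,0,0]]]'
python3 - <<'E'
from h import *
st(); import pickle
p,d=snapshot("wrist"); ci=camera_info("wrist"); cv2.imwrite("pics/w_f.png",p); pickle.dump((ci,d),open("pics/w_f.pkl","wb"))
p,d=snapshot("scene");crop(p,240,160,400,280,5,"pics/s5.png")
E
```

```text
t: 22.45
tcp_pos: [0.5348, 0.0282, 0.071]
tool_rot: [0.999, -0.033, 0.0, 0.0]
force: [-0.8, -0.5, -0.1]
finger_gap: 0.996
t: 22.85
tcp_pos: [0.5354, 0.0281, 0.1729]
tool_rot: [0.999, -0.033, 0.001, 0.0]
force: [0.4, 0.4, -0.4]
finger_gap: 1.001
t: 23.35
tcp_pos: [0.5046, 0.0302, 0.271]
tool_rot: [0.999, -0.033, 0.0, 0.0]
force: [0.6, 0.4, -0.8]
finger_gap: 1.003
t 23.35 tcp [0.5046 0.0302 0.271 ] yaw -3.76 tilt [ 2.e-04 -0.e+00 -1.e+00] F [ 0.62  0.4  -0.76] T [-0.01  0.02 -0.02] gap 1.003
```

View pics/w_f.png

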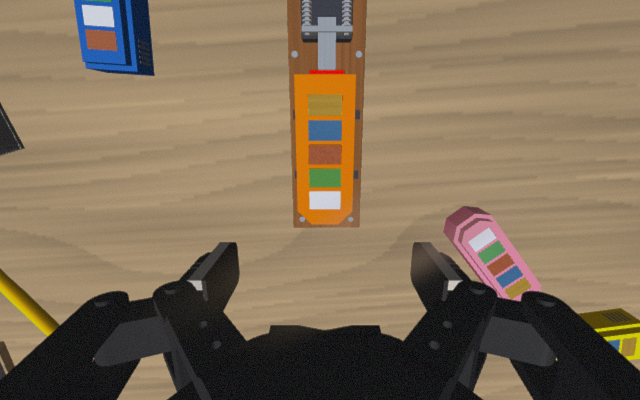

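View pics/s5.png

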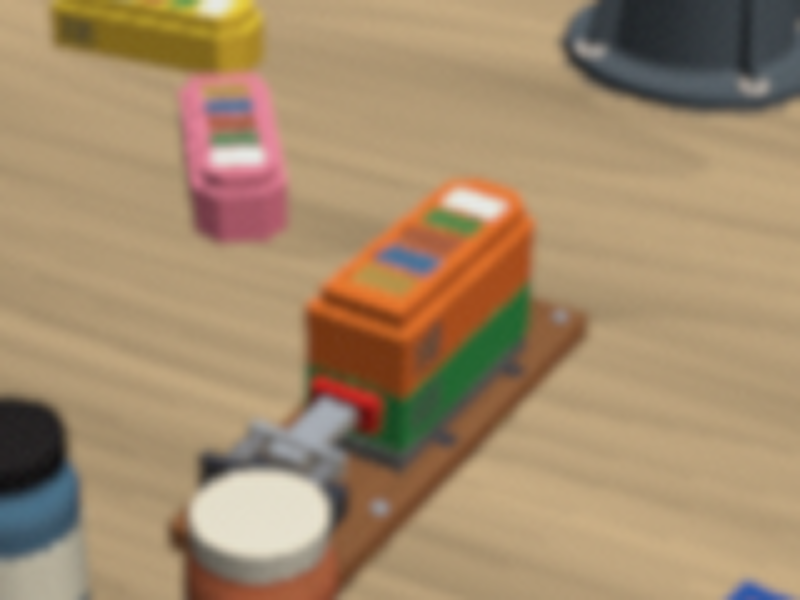

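Run:
```python
from h import *
import pickle
ci,d=pickle.load(open("pics/w_f.pkl","rb"))
for z in (.098,.108): traypose(ci,d,(285,70,365,230),z,.13)
Q=traypose(ci,d,(308,92,342,212),.105,.13); A=np.c_[Q[:,:2]-Q[:,:2].mean(0),np.ones(len(Q))]; print(np.linalg.lstsq(A,Q[:,2],rcond=None)[0])
st(); print(sense()["qd"].round(3))
sign_off()
```

```text
n 8531 c [0.5335 0.0277] size 0.1603 0.0622 yaw mod180 176.28 z pct [0.1017 0.1132 0.1146]
n 6821 c [0.5337 0.0278] size 0.1479 0.0501 yaw mod180 176.3 z pct [0.1122 0.1134 0.1147]
n 4063 c [0.5342 0.0279] size 0.1231 0.0361 yaw mod180 176.42 z pct [0.1123 0.1136 0.1148]
[-0.00240368  0.00226997  0.1135606 ]
t 23.45 tcp [0.5039 0.0303 0.2696] yaw -3.76 tilt [-3.1e-03  5.0e-04 -1.0e+00] F [ 0.01  0.01 -0.26] T [ 0.04  0.06 -0.02] gap 0.999
[0.001 0.01  0.001 0.    0.001 0.001]
the job is handed in; nothing more can be done
```

Both trays are stacked on the stand, and I handed the job in at 23.5 s. sign_off gave no verdict, so what follows rests on my own measurements.

**Green tray:** I pushed the stop back with its square end (about 5 N) and lowered it onto the nest. The pictures put the nest about 3 mm to +y of the foot's middle line, and the tray went in at that spot without any searching. After release it was level to about 0.002 rad and in line with the stand. It sat about 2.5 mm back from the nest's middle because the stop presses on it, which is inside the 5 mm limit.

**Orange tray:** I set it on the green one with cut corners over cut corners, and it met resistance at the expected height. Measured from the wrist camera after release:
- It is within about 0.5 mm of the green tray along and across.
- Its top is 36 mm above green's.
- It is level to about 0.003 rad and in line to about 0.1 degrees.

**Final state:** The gripper is open and about 0.16 m above the stack, and the wrist force reads near zero. No check failed. I didn't re-measure the blue tray, jug and jars after the moves, but no move went close to them and there was no unexpected contact force.

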